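# Brush-rest bar on, red paint to the front, carousel held

## Task

Get the paint station ready for the red: pick up the aluminium brush-rest bar and lay it (do not drop it) centred across the two notched wooden rests at the front of the station, seated down in both notches, and let go of it. Then turn the paint carousel (its black centre handle is the easy grip) until the red bottle faces squarely to the front, in line with the yellow arrow and the middle of the bar, and finish while still holding the carousel firmly and motionless there with the gripper, so that I can unscrew the cap with one hand. Leave the cup, the glue bottle and the jar where they stand.

Things in the scene. Friction and masses are not known exactly. Their poses are not given: they have to be found in the camera images.
- station: Fixed plywood board 290 x 210 x 12 mm with the carousel and two wooden rests on it. Origin: on the table, under the carousel's axis; the board runs from 105 mm behind it to 185 mm in front. x points to the station's front (along the yellow arrow, to the rests; roughly away from the robot), y to its left, z up.
- rest_mid (a point): Midway between the two notch floors, 155 mm in front of the carousel axis, 60 mm above the table; axes as the station's. The rests are posts 44 (x) by 16 mm (y), 70 mm to either side along y, tops 72 mm above the table; each has a notch 28 mm wide in x, 12 mm deep, open above and along y. The bar lies in both, along the station's y.
- carousel: White turntable 200 mm across, 22 to 34 mm above the table, on a vertical bearing: light friction (0.05 N m), no spring, turns either way, right round. Six bottles (38 mm across) are fixed on it 70 mm from the axis. Origin: on the axis at table height. x points from the axis to the red bottle, z up; red faces front when this x matches the station's. Starts 45 degrees or more off.
- handle (a point): Centre of the carousel's black flat handle, on the turning axis, 172 mm above the table; axes as the carousel's. 56 mm long along the carousel's x, 12 mm thick along its y, from 154 to 190 mm above the table, on a post 22 mm across. It turns with the carousel.
- red_bottle (a point): Centre of the top of the red bottle's cap, on the carousel, 70 mm from its axis, 134 mm above the table like the other five caps. Only the red bottle has a red cap, the others (black, yellow, blue, green, grey) have white ones.
- bar: Loose aluminium bar, 220 mm long (x) by 20 mm wide (y) by 14 mm high (z), about 0.16 kg, both ends alike, lying on the table to the left or right of the station. Origin: centre of its underside.
- cup: Bystander: white plastic cup, 68 mm across the rim, 75 mm high, on the side of the station where the bar is not. Origin: centre of its underside.
- glue_bottle: Bystander: small yellow bottle with an orange cap, 40 mm across, 100 mm high. Origin: centre of its underside.
- jar: Bystander: amber glass jar with a black lid, 64 mm across, 85 mm high. Origin: centre of its underside.
Things that resemble listed ones, but are neither listed nor needed, are in the scene too. Of the things like the bar, leave any that is purple; of the rest the smaller one is meant.

How it is judged:
By the outcome, as a careful person would: the job done as asked, in the order asked, and still so for the second after the job is handed in, while the arm keeps its last pose, push and grip.
It also fails if it takes over 70 s, if anything falls off the work surface, if the arm or the gripper's body presses on something with over 40 N, if the wrist force passes 120 N, or if a joint passes its speed limit or range.

## Robot

A 7-joint arm with a two-finger parallel gripper is mounted at the origin on the work surface. World frame = base frame: x ahead of the robot, y to its left, z up, the work surface at z = 0. Lengths are in m, angles in rad, forces in N, time in s.
With the tool pointing down it reaches from about 0.425 to 0.825 m from the base axis. Payload 3.6 kg.
Tool frame: the origin (TCP) lies at the very end of the fingers, on their centre line; the grasp point (between the pads) lies 19 mm behind it; z points along the fingers, y is the direction in which the jaws open and shut (so a half turn about z gives the same grasp; the last joint's range is limited). The gripper opens to 85 mm and grips with 20 to 120 N. Pads are 22 mm wide; open, the fingers measure 114 mm over their backs; the gripper's body (76 mm by 85 mm) begins 54 mm behind the grasp point. The pads swing forward as they close: fully open they stand 13 mm farther back than shut.
Start: joints at [1.204, 0.615, -0.013, 1.423, 0.008, 1.103, -0.04], TCP at [0.217, -0.613, 0.231] pointing down, gripper open.
Joint ranges: [-3.12, 3.12], [-0.3, 2.06], [-1.34, 1.32], [0.26, 2.42], [-1.36, 4.5], [0.01, 1.98], [-2.84, 2.84]. Speed limits (rad/s): [2.79, 2.79, 3.14, 3.14, 3.14, 3.14, 3.14].

## Interface

Orientations are given as a 3x3 rotation matrix whose columns are the frame's x, y, z axes.
In Python, from bench import r gives the robot as it stands.
- The arm moves only by the tool send_rows, never from a script. Its argument "rows" is a list of rows, each a list of 4 numbers: the shift along the tool's x, y, z in m, then the turn about the tool's z in degrees. A call has 1 to 8 rows; each row shifts and turns the pose as measured when the row begins, along the tool's axes as they then stand; what a row does not reach is not made up. A row lasts 1/12 s, in which the tool goes at most 41.7 mm and 7.16 degrees, less where a joint would pass 70% of its speed; a pose out of reach is approached as far as the arm can. A call with a gripper value outside its range is refused whole. "fingers" is the opening, from 0 (shut) to 1 (fully open), set as the call begins (left out, the last holds). The fingers move at their own pace and stop on an object; the grip force is fixed at half the most. Time passes only in rows, so rows that do not move let the fingers close. It gives the time, the measured TCP pose, the force and the opening at its end, in the units of the state.
- r.sense(): the state, without advancing time (a new reading comes with each control period).
- r.capture(name): name is "scene" or "top"; returns the picture (420x560x3 uint8, blue, green, red); there is no depth.
- r.camera_params(name): a dict with "fx", "fy", "cx", "cy" (pixels), "dist" ([k1, k2, p1, p2, k3] as OpenCV has them; the pictures are not rectified), "rvec" (rotation vector, rad) and "tvec" (3), from world to camera coordinates, as OpenCV has them. Camera axes: x right, y down, z forward; pixel columns grow to the right and rows downward; lengths in m; the calibration is good to about 2 mm. A picture is of the moment at which its call begins. camera_params takes no time and is no camera call.
- r.finish_job(): hands the job in, once; it reports no verdict.
The state is a dict: "t": time; "q": joint angles; "joint_vel": joint speeds; "effort": joint torques, N m; "ee_pos": TCP position; "tcp_rot": TCP orientation; "force": force on the tool from outside, world axes, zero at the start; "torque": the same for the moment, N m; "grip_width": finger opening in m.
Only numpy, scipy, OpenCV 4.12 (cv2) and the standard library are available. Lean on these libraries where they do the work, as an engineer would, in place of code of your own. Each camera call takes 0.05 s, during which the arm holds its last target. There are 200 camera calls.

## Working session

There is one attempt and no reset: what is moved stays moved. The work goes in short steps, Python scripts to look and compute and a tool call to move; the robot and the scene stay as the last step left them, time stands still between calls to the robot, and variables do not carry over. Pictures are saved under pics/ and viewed, about 8 in all and at most 12, crops included, and the job is handed in when it is done.

Besides the shell and the picture viewer there is one more tool, called after "Emit:" in YAML: its name, and indented under it one key for each argument. send_rows: Moves the arm, as the interface text tells. Its arguments: {"type":"object","properties":{"rows":{"type":"array"},"fingers":{"type":"number"}},"required":["rows"]}

```bash
mkdir -p pics
cat > h.py <<'E'
import numpy as np, cv2
from bench import r
def cam(n):
    p=r.camera_params(n); K=np.array([[p['fx'],0,p['cx']],[0,p['fy'],p['cy']],[0,0,1.]])
    return K,np.array(p['dist'],float),np.array(p['rvec'],float),np.array(p['tvec'],float)
def ray(n,uv,z):
    K,d,rv,t=cam(n); R=cv2.Rodrigues(rv)[0]
    u=cv2.undistortPoints(np.array(uv,float).reshape(-1,1,2),K,d).reshape(-1,2)
    D=np.c_[u,np.ones(len(u))]@R; c=-R.T@t
    return c+D*((z-c[2])/D[:,2])[:,None]
def proj(n,P):
    K,d,rv,t=cam(n); return cv2.projectPoints(np.array(P,float).reshape(-1,1,3),rv,t,K,d)[0].reshape(-1,2)
def snap(n,f,crop=None,s=1):
    a=r.capture(n)
    cv2.imwrite('pics/raw_'+f,a)
    if crop: x0,y0,x1,y1=crop; a=a[y0:y1,x0:x1]
    cv2.imwrite('pics/'+f,cv2.resize(a,None,fx=s,fy=s,interpolation=cv2.INTER_CUBIC))
E
python3 - <<'E'
from h import *
snap('scene','s1.png',s=1.4); snap('top','t1.png',s=1.4)
for n in('scene','top'):
    K,d,rv,t=cam(n); R=cv2.Rodrigues(rv)[0]; print(n,-R.T@t,R[2],K[0,0])
s=r.sense(); print(s['t'],s['ee_pos'],s['tcp_rot'],s['grip_width'])
E
```

```text
scene [ 0.79347105 -0.63673015  0.94405935] [-0.35564585  0.52287195 -0.77467474] 405.81456288814064
top [ 0.28868326 -0.07882621  1.86946728] [ 0.08683629 -0.01359873 -0.99612978] 538.1238693228462
0.1 [ 0.21640661 -0.61218603  0.23024152] [[ 9.42791120e-01  3.33382991e-01 -8.27603572e-04]
 [ 3.33384014e-01 -9.42788588e-01  2.18559806e-03]
 [-5.16139837e-05 -2.33647225e-03 -9.99997269e-01]] 0.08524636073651018
```

View pics/s1.png

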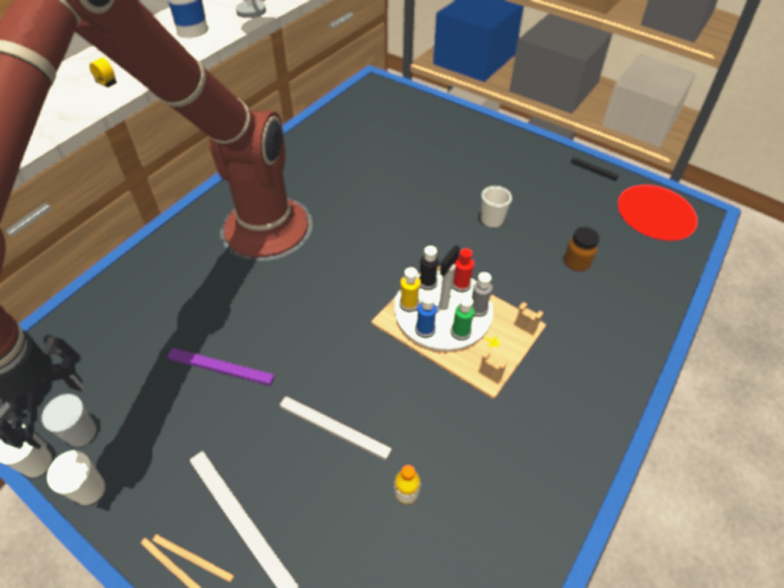

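View pics/t1.png

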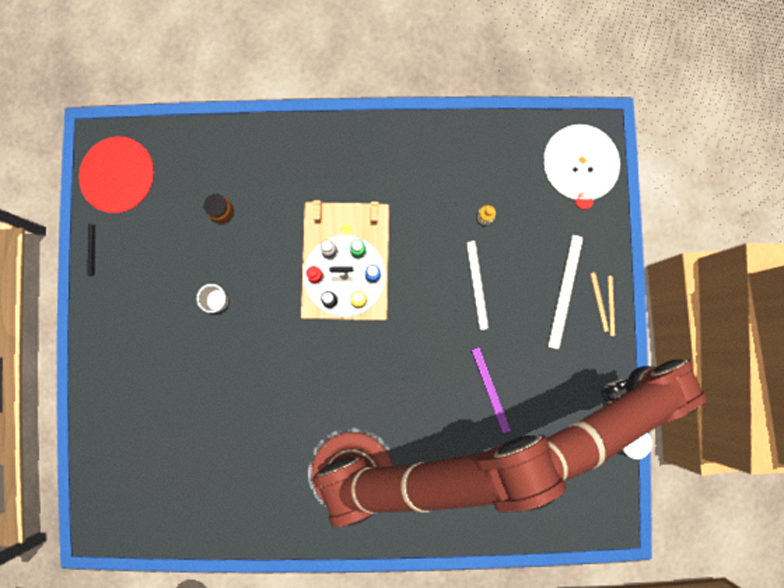

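The scene view shows the small white bar at about (335,427) and the station at (460,330). The top view shows the bar at (478,285), the purple bar below it, the longer white bar at (565,292) and the station at (346,262). Red is on the station's left, about +90° off. Next I'll measure these with code and a crop.

```bash
cat > meas.py <<'E'
from h import *
a=cv2.imread('pics/raw_t1.png'); hsv=cv2.cvtColor(a,cv2.COLOR_BGR2HSV)
# bar (top face z=.014)
m=np.zeros(a.shape[:2],np.uint8); m[165:240,325:355]=((a.min(2)>125)*255)[165:240,325:355]
c=max(cv2.findContours(m,0,1)[0],key=cv2.contourArea)
M=cv2.moments(m,True); ctr=(M['m10']/M['m00'],M['m01']/M['m00'])
b=cv2.boxPoints(cv2.minAreaRect(c)); W=ray('top',b,.014)
print('bar ctr',ray('top',[ctr],.014)); print(b.round(1),W.round(4)); 
ys,xs=np.nonzero(m); P=ray('top',np.c_[xs,ys],.014)[:,:2]; u=np.linalg.svd(P-P.mean(0),full_matrices=False)[2][0]; print('axis deg',np.degrees(np.arctan2(u[1],u[0])), np.ptp((P-P.mean(0))@u))
# board
m=np.zeros(a.shape[:2],np.uint8); reg=np.s_[135:235,205:285]
m[reg]=((a.max(2)>75)*255)[reg].astype(np.uint8)
m=cv2.morphologyEx(m,cv2.MORPH_CLOSE,np.ones((5,5)))
c=max(cv2.findContours(m,0,1)[0],key=cv2.contourArea); b=cv2.boxPoints(cv2.minAreaRect(c)); W=ray('top',b,.012)
print('board',b.round(1),W.round(4),np.linalg.norm(np.diff(W,axis=0),axis=1))
z=cv2.resize(a[135:235,205:285],None,fx=6,fy=6,interpolation=cv2.INTER_CUBIC);cv2.imwrite('pics/tc.png',z)
s=cv2.imread('pics/raw_s1.png'); cv2.imwrite('pics/sc.png',cv2.resize(s[170:290,260:400],None,fx=5,fy=5,interpolation=cv2.INTER_CUBIC))
E
python3 meas.py
```

```text
bar ctr [[ 0.45370351 -0.31635845  0.014     ]]
[[332.2 171.9]
 [339.2 170.8]
 [349.  234.5]
 [342.  235.6]] [[ 0.5657 -0.2896  0.014 ]
 [ 0.5692 -0.3142  0.014 ]
 [ 0.346  -0.342   0.014 ]
 [ 0.3428 -0.3175  0.014 ]]
axis deg -173.16462127418123 0.22488904983731967
board [[205. 135.]
 [284. 135.]
 [284. 234.]
 [205. 234.]] [[ 0.7052  0.1543  0.012 ]
 [ 0.6999 -0.1238  0.012 ]
 [ 0.3524 -0.117   0.012 ]
 [ 0.3571  0.156   0.012 ]] [0.27815613 0.34756368 0.27302612]
```

View pics/tc.png

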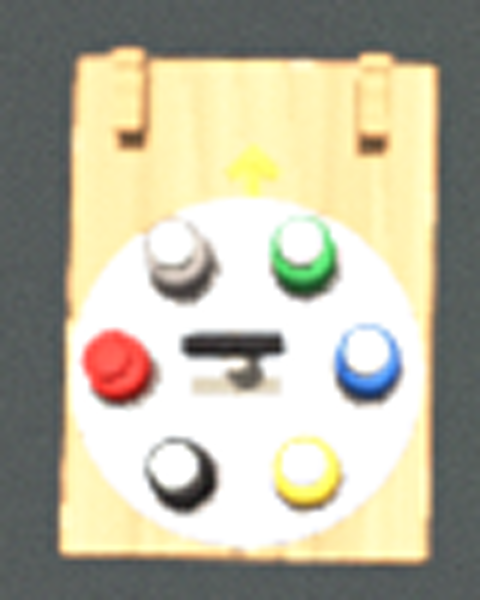

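View pics/sc.png

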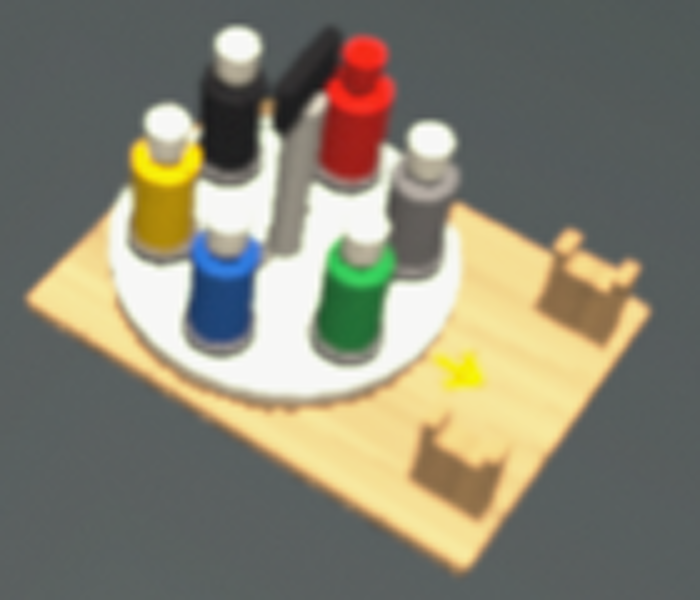

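The top crop shows the board corners at (77,57), (438,63), (429,558) and (60,556), with the red cap at (112,353). The scene crop shows the board corners, the notched rests and all six caps. I'll fit the station and carousel poses to both views.

```bash
cat > fit.py <<'E'
from h import *
from scipy.optimize import least_squares as LS
def un(p,k,o): return (np.array(p,float)+.5)/k-.5+np.array(o)
tb=un([(77,57),(438,63),(429,558),(60,556)],6,(205,135)); Bt=[(.185,.105),(.185,-.105),(-.105,-.105),(-.105,.105)]
sb=un([(650,310),(465,572),(27,297)],5,(260,170)); Bs=Bt[:3]
tc=un([(112,353),(180,466),(306,458),(369,350),(301,242),(172,242)],6,(205,135))
sc=un([(366,50),(238,42),(168,118),(228,230),(367,240),(432,137)],5,(260,170))
def pts(p):
    x,y,a,c=p
    f=lambda L,z:[(x+np.cos(a)*u-np.sin(a)*v,y+np.sin(a)*u+np.cos(a)*v,z) for u,v in L]
    C=[(.07*np.cos(c+k*np.pi/3),.07*np.sin(c+k*np.pi/3)) for k in range(6)]
    return f(Bt,.012),f(Bs,.012),f(C,.134)
def res(p,sep=False):
    a,b,c=pts(p); R=[proj('top',a)-tb,proj('top',c)-tc,proj('scene',b)-sb,proj('scene',c)-sc]
    return R if sep else np.concatenate(R).ravel()
s=LS(res,[.53,.02,0,1.57],loss='soft_l1')
print(s.x,np.degrees(s.x[2:]));[print(q.round(1).tolist()) for q in res(s.x,True)]
# bar check in scene
a=cv2.imread('pics/raw_s1.png'); m=np.zeros(a.shape[:2],np.uint8); g=np.s_[280:330,195:285]
m[g]=((a.min(2)>130)*255)[g]; ys,xs=np.nonzero(m); P=ray('scene',np.c_[xs,ys],.012)[:,:2]
mm=P.mean(0);u=np.linalg.svd(P-mm,full_matrices=False)[2][0]; print('bar scene',mm,np.degrees(np.arctan2(u[1],u[0])),np.ptp((P-mm)@u))
E
python3 fit.py
```

```text
[ 0.4839689   0.01132255 -0.03953661  1.61323434] [-2.265281   92.43151887]
[[0.5, -0.4], [0.1, -0.2], [-0.2, 0.0], [0.6, -1.0]]
[[-0.4, -0.1], [-0.7, -0.6], [-0.1, 0.3], [-0.1, -0.5], [0.1, -0.8], [0.2, -0.4]]
[[-0.1, -0.5], [-0.1, -0.8], [-0.3, 0.2]]
[[-0.5, 0.3], [-0.3, 0.3], [-0.2, 0.8], [0.1, -3.1], [-0.4, -3.3], [-0.4, 0.3]]
bar scene [ 0.46006664 -0.31662225] 7.105419577070627 0.2239949765241204
```

```bash
cat >> h.py <<'E'
def go(x,y,z,head):
    s=r.sense(); R=s['tcp_rot']; p=s['ee_pos']; h=np.degrees(np.arctan2(R[1,0],R[0,0]))
    turn=(h-head+180)%360-180
    c,d=np.cos(np.radians(head)),np.sin(np.radians(head))
    dw=np.array([x,y,z])-p
    print('t',round(s['t'],2),'pos',np.round(p,4),'head',round(h,2),'tilt',R[:2,2].round(3),'turn',round(turn,2),'then shift',(np.array([[c,d,0],[d,-c,0],[0,0,-1]])@dw).round(4),'w',round(s['grip_width'],4),'F',np.round(s['force'],1),'q',np.round(s['q'],2))
E
python3 -c "
from h import *
go(.457,-.3165,.10,7.0)"
```

```text
t 0.1 pos [ 0.2164 -0.6122  0.2302] head 19.47 tilt [-0.001  0.002] turn 12.47 then shift [ 0.2748 -0.2642  0.1302] w 0.0852 F [-0.1  0.3  1.1] q [ 1.2   0.62 -0.01  1.42  0.01  1.1  -0.04]
```

Emit:
send_rows:
  rows:
    - [0, 0, 0, 6.2]
    - [0, 0, 0, 6.2]
    - [0.026, -0.025, 0, 0]
    - [0.026, -0.025, 0, 0]
    - [0.026, -0.025, 0, 0]
    - [0.026, -0.025, 0, 0]
    - [0.026, -0.025, 0, 0]
    - [0.026, -0.025, 0, 0]
  fingers: 1

```text
t: 0.77
ee_pos: [0.3473, -0.4472, 0.2235]
tcp_rot: [[0.996, 0.088, -0.014], [0.088, -0.996, 0.004], [-0.013, -0.006, -1.0]]
force: [0.7, 0.4, 0.4]
grip_width: 0.0854
```

Emit:
send_rows:
  rows:
    - [0.026, -0.025, 0.02, 0]
    - [0.026, -0.025, 0.02, 0]
    - [0.026, -0.025, 0.02, 0]
    - [0.026, -0.025, 0.02, 0]
    - [0, 0, 0.02, 0]
    - [0, 0, 0, 0]

```text
t: 1.27
ee_pos: [0.4507, -0.3245, 0.1211]
tcp_rot: [[0.994, 0.105, -0.007], [0.105, -0.994, 0.008], [-0.007, -0.008, -1.0]]
force: [-1.1, -0.0, 0.1]
grip_width: 0.0855
```

```bash
python3 -c "
from h import *
go(.457,-.3165,.10,7.0)
snap('scene','s2.png',(160,200,360,350),4)"
```

```text
t 1.27 pos [ 0.4507 -0.3245  0.1211] head 6.02 tilt [-0.007  0.008] turn -0.98 then shift [ 0.0073 -0.0071  0.0211] w 0.0855 F [-1.1 -0.   0.1] q [ 0.57  0.61  0.02  1.82 -0.02  0.73 -0.86]
```

View pics/s2.png

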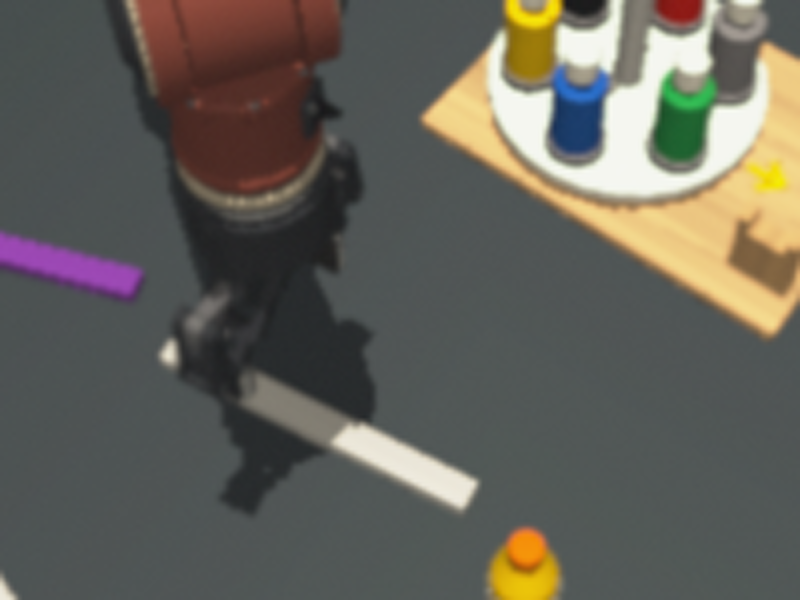

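The gripper is above the bar, whose ends are at (170,350) and (470,495) in the crop, and the purple bar is clear. I'll descend.

Emit:
send_rows:
  rows:
    - [0.007, -0.007, 0.02, -1.0]
    - [0, 0, 0.03, 0]
    - [0, 0, 0.03, 0]
    - [0, 0, 0.015, 0]
    - [0, 0, 0, 0]

```text
t: 1.73
ee_pos: [0.4619, -0.3242, 0.0319]
tcp_rot: [[0.993, 0.117, 0.008], [0.117, -0.993, -0.004], [0.008, 0.005, -1.0]]
force: [-0.1, 0.1, 0.2]
grip_width: 0.0854
```

```bash
python3 -c "
from h import *
go(.457,-.3165,.005,7.0)"
```

```text
t 1.73 pos [ 0.4619 -0.3242  0.0319] head 6.7 tilt [ 0.008 -0.004] turn -0.3 then shift [-0.0039 -0.0083  0.0269] w 0.0854 F [-0.1  0.1  0.2] q [ 0.56  0.75  0.02  1.87 -0.02  0.52 -0.86]
```

Emit:
send_rows:
  rows:
    - [-0.004, -0.008, 0.01, 0]
    - [0, 0, 0.008, 0]
    - [0, 0, 0.006, 0]
    - [0, 0, 0, 0]
    - [0, 0, 0, 0]

```text
t: 2.15
ee_pos: [0.4588, -0.3252, 0.0128]
tcp_rot: [[0.994, 0.108, 0.016], [0.108, -0.994, -0.013], [0.014, 0.015, -1.0]]
force: [-0.8, 0.6, 0.5]
grip_width: 0.0855
```

```bash
python3 -c "
from h import *
go(.457,-.3165,.005,7.0)"
```

```text
t 2.15 pos [ 0.4588 -0.3252  0.0128] head 6.21 tilt [ 0.016 -0.013] turn -0.79 then shift [-0.0007 -0.0089  0.0078] w 0.0855 F [-0.8  0.6  0.5] q [ 0.56  0.77  0.02  1.89 -0.02  0.46 -0.86]
```

Emit:
send_rows:
  rows:
    - [0, -0.009, 0.004, -0.8]
    - [0, -0.009, 0, 0]
    - [0, 0, 0.003, 0]
    - [0, 0, 0, 0]

```text
t: 2.48
ee_pos: [0.4583, -0.3074, 0.0074]
tcp_rot: [[0.992, 0.122, 0.02], [0.123, -0.992, -0.016], [0.018, 0.018, -1.0]]
force: [-0.3, -0.1, 0.2]
grip_width: 0.0852
```

```bash
python3 -c "
from h import *
go(.457,-.3165,.005,7.0)"
```

```text
t 2.48 pos [ 0.4583 -0.3074  0.0074] head 7.05 tilt [ 0.02  -0.016] turn 0.05 then shift [-0.0024  0.0089  0.0024] w 0.0852 F [-0.3 -0.1  0.2] q [ 0.54  0.77  0.02  1.93 -0.02  0.42 -0.88]
```

Emit:
send_rows:
  rows:
    - [-0.001, 0.009, 0.002, 0]
    - [0, 0, 0, 0]
    - [0, 0, 0, 0]

```text
t: 2.73
ee_pos: [0.4591, -0.3166, 0.0056]
tcp_rot: [[0.992, 0.124, 0.021], [0.125, -0.992, -0.016], [0.019, 0.018, -1.0]]
force: [-0.1, -0.7, 0.4]
grip_width: 0.0856
```

```bash
python3 -c "
from h import *
go(.457,-.3165,.005,7.0)
snap('scene','s3.png',(180,230,320,335),5)"
```

```text
t 2.73 pos [ 0.4591 -0.3166  0.0056] head 7.16 tilt [ 0.021 -0.016] turn 0.16 then shift [-0.0021 -0.0004  0.0006] w 0.0856 F [-0.1 -0.7  0.4] q [ 0.55  0.78  0.02  1.91 -0.02  0.42 -0.86]
```

View pics/s3.png

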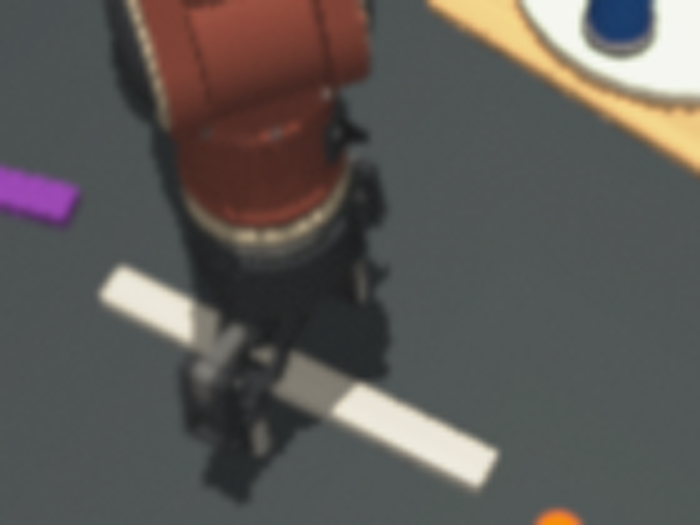

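The fingers straddle the bar, whose ends are at (112,282) and (485,468) in the crop. Closing now.

Emit:
send_rows:
  rows:
    - [0, 0, 0, 0]
    - [0, 0, 0, 0]
    - [0, 0, 0, 0]
    - [0, 0, 0, 0]
    - [0, 0, 0, 0]
    - [0, 0, 0, 0]
    - [0, 0, 0, 0]
    - [0, 0, 0, 0]
  fingers: 0

```text
t: 3.45
ee_pos: [0.4588, -0.318, 0.006]
tcp_rot: [[0.992, 0.122, 0.021], [0.123, -0.992, -0.017], [0.019, 0.02, -1.0]]
force: [-0.4, -0.9, 0.3]
grip_width: 0.0184
```

```bash
python3 -c "
from h import *
go(.457,-.3165,.005,7.0)
e=ray('scene',(np.array([(112,282),(485,468)])+.5)/5-.5+[180,230],.014); print(e,e.mean(0),e[0]-e[1])"
```

```text
t 3.45 pos [ 0.4588 -0.318   0.006 ] head 7.06 tilt [ 0.021 -0.017] turn 0.06 then shift [-0.0016 -0.0017  0.001 ] w 0.0184 F [-0.4 -0.9  0.3] q [ 0.55  0.78  0.02  1.91 -0.02  0.42 -0.86]
[[ 0.34977553 -0.3311311   0.014     ]
 [ 0.56534348 -0.30433895  0.014     ]] [ 0.45755951 -0.31773502  0.014     ] [-0.21556795 -0.02679215  0.        ]
```

Emit:
send_rows:
  rows:
    - [0, 0, -0.015, 0]
    - [0, 0, -0.03, 0]
    - [0, 0, -0.035, 0]
    - [0, 0, -0.035, 0]
    - [0, 0, -0.035, 0]
    - [0, 0, -0.035, 0]
    - [0, 0, -0.03, 0]
    - [0, 0, -0.02, 0]

```text
t: 4.12
ee_pos: [0.4489, -0.31, 0.2417]
tcp_rot: [[0.992, 0.123, 0.001], [0.123, -0.992, -0.004], [0.0, 0.004, -1.0]]
force: [0.4, 0.4, -1.6]
grip_width: 0.0178
```

Emit:
send_rows:
  rows:
    - [0, 0, 0, -4]
    - [0, 0, 0, -7]
    - [0, 0, 0, -7]
    - [0, 0, 0, -7]
    - [0, 0, 0, -7]
    - [0, 0, 0, -7]
    - [0, 0, 0, -7]
    - [0, 0, 0, -7]

```text
t: 4.78
ee_pos: [0.4484, -0.3092, 0.2466]
tcp_rot: [[0.477, 0.879, 0.006], [0.879, -0.477, -0.008], [-0.005, 0.009, -1.0]]
force: [-0.3, -0.4, -2.1]
grip_width: 0.0181
```

Emit:
send_rows:
  rows:
    - [0, 0, 0, -7]
    - [0, 0, 0, -7]
    - [0, 0, 0, -7]
    - [0, 0, 0, -4]
    - [0, 0, 0, 0]

```text
t: 5.2
ee_pos: [0.4448, -0.3077, 0.2432]
tcp_rot: [[0.046, 0.999, -0.002], [0.999, -0.046, -0.004], [-0.004, -0.002, -1.0]]
force: [-0.2, -0.7, -1.1]
grip_width: 0.0178
```

```bash
python3 -c "
from h import *
go(.639,.0052,.25,87.73)"
```

```text
t 5.2 pos [ 0.4448 -0.3077  0.2432] head 87.34 tilt [-0.002 -0.004] turn -0.39 then shift [ 0.3204  0.1816 -0.0068] w 0.0178 F [-0.2 -0.7 -1.1] q [ 0.78  0.45 -0.33  1.72  0.17  1.    0.35]
```

Emit:
send_rows:
  rows:
    - [0.015, 0.02, 0, 0]
    - [0.03, 0.027, 0, 0]
    - [0.03, 0.027, 0, 0]
    - [0.03, 0.027, 0, 0]
    - [0.03, 0.027, 0, 0]
    - [0.03, 0.027, 0, 0]
    - [0.036, 0.01, 0, 0]
    - [0.036, 0.008, 0, 0]

```text
t: 5.87
ee_pos: [0.6319, -0.0913, 0.233]
tcp_rot: [[0.097, 0.995, -0.017], [0.995, -0.097, -0.013], [-0.015, -0.016, -1.0]]
force: [1.3, -1.6, -2.0]
grip_width: 0.0179
```

Emit:
send_rows:
  rows:
    - [0.034, 0.004, 0, -0.4]
    - [0.03, 0.002, 0, 0]
    - [0.012, 0, 0, 0]
    - [0, 0, 0, 0]

```text
t: 6.2
ee_pos: [0.6458, 0.0018, 0.2283]
tcp_rot: [[0.08, 0.997, -0.021], [0.997, -0.081, -0.004], [-0.006, -0.02, -1.0]]
force: [0.4, 0.4, -1.6]
grip_width: 0.0183
```

```bash
python3 -c "
from h import *
go(.639,.0052,.16,87.73)"
```

```text
t 6.2 pos [0.6458 0.0018 0.2283] head 85.39 tilt [-0.021 -0.004] turn -2.34 then shift [ 0.0031 -0.007   0.0683] w 0.0183 F [ 0.4  0.4 -1.6] q [ 0.14  0.64 -0.32  1.41  0.21  1.14 -0.29]
```

Emit:
send_rows:
  rows:
    - [0.004, -0.007, 0.015, -2.3]
    - [0, 0, 0.03, 0]
    - [0, 0, 0.03, 0]
    - [0, 0, 0.03, 0]
    - [0, 0, 0.012, 0]
    - [0, 0, 0, 0]
    - [0, 0, 0, 0]

```text
t: 6.78
ee_pos: [0.6362, -0.0078, 0.1077]
tcp_rot: [[0.056, 0.998, -0.02], [0.998, -0.056, -0.016], [-0.018, -0.019, -1.0]]
force: [0.3, -0.2, -1.0]
grip_width: 0.018
```

```bash
python3 -c "
from h import *
go(.639,.0065,.105,87.73)
snap('scene','s4.png',(280,150,420,255),5)"
```

```text
t 6.78 pos [ 0.6362 -0.0078  0.1077] head 86.79 tilt [-0.02  -0.016] turn -0.94 then shift [0.0144 0.0023 0.0027] w 0.018 F [ 0.3 -0.2 -1. ] q [ 0.13  0.75 -0.28  1.58  0.27  0.88 -0.31]
```

View pics/s4.png

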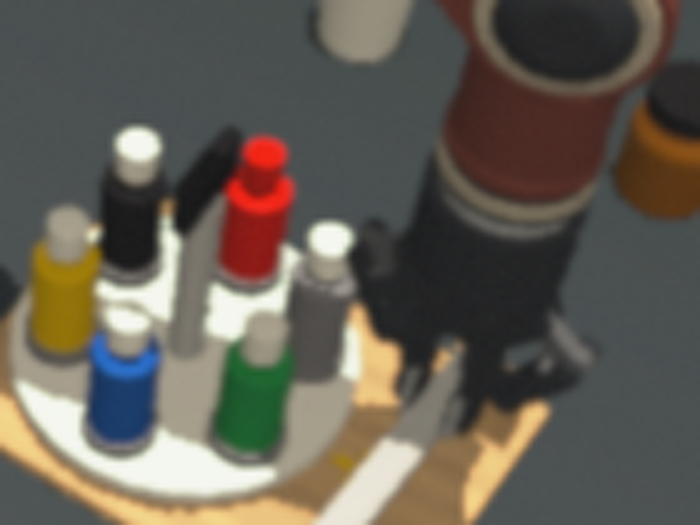

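Bar is held above the rests, and the scene view shows it still about 14 mm too far to the right. I'll correct that before lowering.

Emit:
send_rows:
  rows:
    - [0.014, 0.002, 0, -0.9]
    - [0, 0, 0, 0]
    - [0, 0, 0, 0]
    - [0, 0, 0, 0]

```text
t: 7.17
ee_pos: [0.6426, 0.0058, 0.1126]
tcp_rot: [[0.042, 0.999, -0.01], [0.999, -0.043, -0.017], [-0.017, -0.01, -1.0]]
force: [-0.8, 0.5, -1.8]
grip_width: 0.0178
```

```bash
python3 -c "
from h import *
go(.639,.0065,.085,87.73)"
```

```text
t 7.17 pos [0.6426 0.0058 0.1126] head 87.57 tilt [-0.01  -0.017] turn -0.16 then shift [ 0.0005 -0.0036  0.0276] w 0.0178 F [-0.8  0.5 -1.8] q [ 0.11  0.75 -0.29  1.56  0.27  0.89 -0.32]
```

Emit:
send_rows:
  rows:
    - [0.001, -0.004, 0.01, 0]
    - [0, 0, 0.01, 0]
    - [0, 0, 0, 0]
    - [0, 0, 0, 0]
    - [0, 0, 0, 0]

```text
t: 7.58
ee_pos: [0.641, 0.0075, 0.0952]
tcp_rot: [[0.041, 0.999, -0.003], [0.999, -0.041, -0.017], [-0.017, -0.002, -1.0]]
force: [0.4, -0.3, -0.9]
grip_width: 0.0178
```

```bash
python3 -c "
from h import *
go(.639,.0065,.085,87.73)
snap('scene','s5.png',(300,170,420,270),6)
snap('top','t5.png',(205,125,285,185),8)"
```

```text
t 7.58 pos [0.641  0.0075 0.0952] head 87.63 tilt [-0.003 -0.017] turn -0.1 then shift [-0.0011 -0.002   0.0102] w 0.0178 F [ 0.4 -0.3 -0.9] q [ 0.11  0.76 -0.28  1.59  0.28  0.84 -0.33]
```

View pics/s5.png

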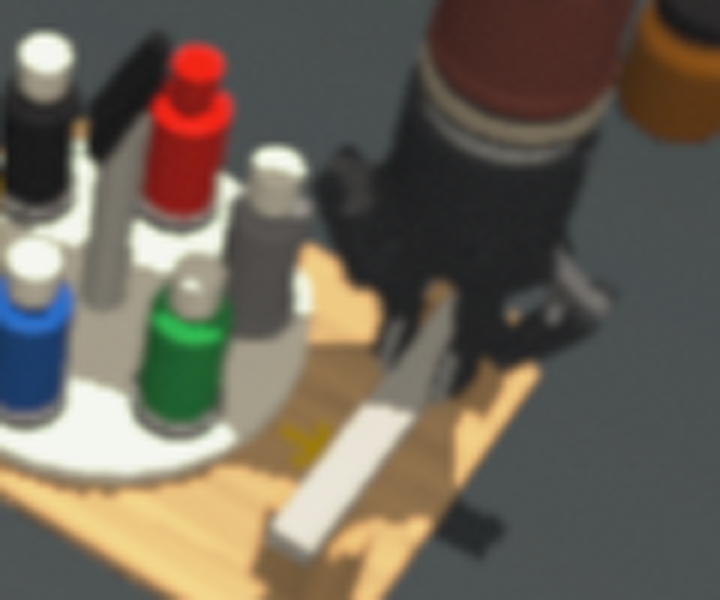

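The bar is above the rests, with its right end's upper edge centred near (293,540) in the crop. I'll compare that with the prediction.

```bash
python3 -c "
from h import *
s=r.sense();R=s['tcp_rot'];p=s['ee_pos']
ax=R[:,0]
for off in(0,-.0013):
  P=p+ax*(off-.11)+np.array([0,0,.008]); q=proj('scene',[P])[0]; print(off,P,(q+.5-[300,170])*6-.5)
e=(np.array([[293,540]])+.5)/6-.5+[300,170]
print(ray('scene',e,.105))
a=np.radians(-2.265);print('ideal end y',.484+.155*np.cos(a)-.11*np.sin(-a),.0113+.155*np.sin(a)-.11*np.cos(a))
"
```

```text
0 [ 0.63671632 -0.10228581  0.105261  ] [290.21158872 537.68903013]
-0.0013 [ 0.63666235 -0.10358451  0.10528264] [288.57462114 539.83363537]
[[ 0.63814087 -0.1024491   0.105     ]]
ideal end y 0.634531546873652 -0.10473987847212489
```

Emit:
send_rows:
  rows:
    - [-0.002, -0.003, 0.005, 0]
    - [0, 0, 0.005, 0]
    - [0, 0, 0.003, 0]
    - [0, 0, 0, 0]
    - [0, 0, 0, 0]

```text
t: 8.1
ee_pos: [0.6383, 0.0048, 0.0817]
tcp_rot: [[0.042, 0.999, -0.001], [0.999, -0.042, -0.017], [-0.017, -0.001, -1.0]]
force: [0.4, 0.4, -1.0]
grip_width: 0.0179
```

```bash
python3 -c "
from h import *
go(.638,.0055,.066,87.73)"
```

```text
t 8.1 pos [0.6383 0.0048 0.0817] head 87.58 tilt [-0.001 -0.017] turn -0.15 then shift [ 0.0007 -0.0003  0.0157] w 0.0179 F [ 0.4  0.4 -1. ] q [ 0.11  0.77 -0.27  1.6   0.29  0.81 -0.34]
```

Emit:
send_rows:
  rows:
    - [0, 0, 0.004, 0]
    - [0, 0, 0.003, 0]
    - [0, 0, 0.003, 0]
    - [0, 0, 0, 0]
    - [0, 0, 0, 0]

```text
t: 8.52
ee_pos: [0.6384, 0.0046, 0.0704]
tcp_rot: [[0.042, 0.999, -0.001], [0.999, -0.042, -0.017], [-0.017, -0.001, -1.0]]
force: [0.1, -1.1, -1.1]
grip_width: 0.018
```

```bash
python3 -c "
from h import *
go(.638,.0055,.066,87.73)
snap('scene','s6.png',(300,170,420,270),6)"
```

```text
t 8.52 pos [0.6384 0.0046 0.0704] head 87.58 tilt [-0.001 -0.017] turn -0.15 then shift [ 0.0009 -0.0004  0.0044] w 0.018 F [ 0.1 -1.1 -1.1] q [ 0.11  0.79 -0.27  1.61  0.29  0.78 -0.34]
```

View pics/s6.png

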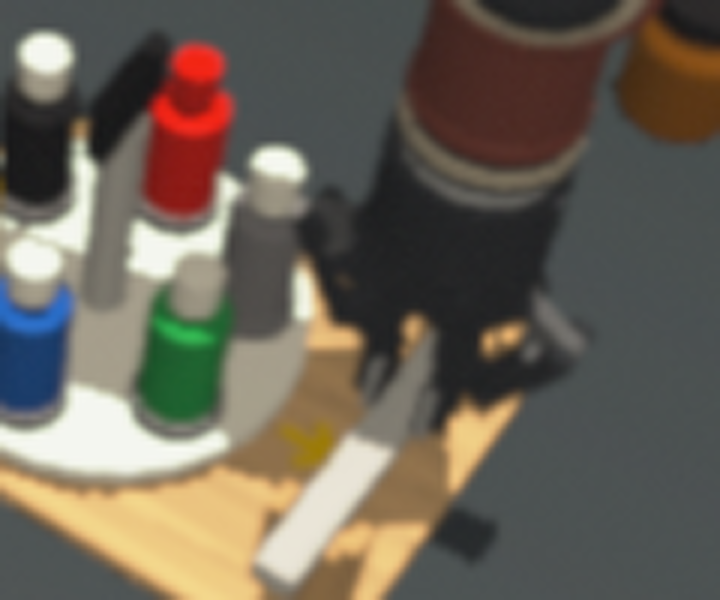

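The bar sits inside the notch prongs, with its right end near (275,580). Now I'll ease it down until it touches.

Emit:
send_rows:
  rows:
    - [0, 0, 0.002, 0]
    - [0, 0, 0.002, 0]
    - [0, 0, 0, 0]
    - [0, 0, 0, 0]

```text
t: 8.9
ee_pos: [0.6389, 0.0046, 0.0676]
tcp_rot: [[0.042, 0.999, -0.0], [0.999, -0.042, -0.017], [-0.017, 0.001, -1.0]]
force: [-0.1, -0.3, 0.7]
grip_width: 0.0177
```

Emit:
send_rows:
  rows:
    - [0, 0, 0.002, 0]
    - [0, 0, 0.002, 0]
    - [0, 0, 0, 0]
    - [0, 0, 0, 0]

```text
t: 9.23
ee_pos: [0.639, 0.0045, 0.0675]
tcp_rot: [[0.042, 0.999, 0.001], [0.999, -0.042, -0.018], [-0.017, 0.002, -1.0]]
force: [-1.5, -0.9, 0.8]
grip_width: 0.0183
```

Emit:
send_rows:
  rows:
    - [0, 0, 0.004, 0]
    - [0, 0, 0.004, 0]
    - [0, 0, 0.004, 0]
    - [0, 0, 0.004, 0]

```text
t: 9.57
ee_pos: [0.6394, 0.0043, 0.0656]
tcp_rot: [[0.046, 0.999, 0.003], [0.999, -0.046, -0.021], [-0.021, 0.004, -1.0]]
force: [-8.3, -1.5, 21.7]
grip_width: 0.018
```

Emit:
send_rows:
  rows:
    - [0, 0, 0, 0]
    - [0, 0, 0, 0]
    - [0, 0, 0, 0]

```text
t: 9.82
ee_pos: [0.6399, 0.0046, 0.0674]
tcp_rot: [[0.046, 0.999, 0.006], [0.999, -0.046, -0.021], [-0.02, 0.007, -1.0]]
force: [-0.6, -0.8, -0.0]
grip_width: 0.0179
```

Emit:
send_rows:
  rows:
    - [0, 0, 0, 0]
    - [0, 0, 0, 0]
    - [0, 0, 0, 0]
    - [0, 0, 0, 0]
    - [0, 0, 0, 0]
    - [0, 0, 0, 0]
  fingers: 0.6

```text
t: 10.32
ee_pos: [0.6403, 0.0046, 0.064]
tcp_rot: [[0.046, 0.999, 0.005], [0.999, -0.046, -0.02], [-0.02, 0.006, -1.0]]
force: [-0.3, 0.4, -0.8]
grip_width: 0.0514
```

Emit:
send_rows:
  rows:
    - [0, 0, -0.01, 0]
    - [0, 0, -0.02, 0]
    - [0, 0, -0.035, 0]
    - [0, 0, -0.035, 0]
    - [0, 0, -0.035, 0]
    - [0, 0, -0.035, 0]
    - [0, 0, -0.01, 0]
    - [0, 0, 0, 0]

```text
t: 10.98
ee_pos: [0.6385, 0.0088, 0.2548]
tcp_rot: [[0.045, 0.999, 0.002], [0.999, -0.045, -0.019], [-0.019, 0.003, -1.0]]
force: [0.9, -0.4, -0.9]
grip_width: 0.0513
```

```bash
python3 -c "
from h import *
go(.484,.0113,.25,90.16)
snap('scene','s7.png',(280,150,420,255),5.7)"
```

```text
t 10.98 pos [0.6385 0.0088 0.2548] head 87.41 tilt [ 0.002 -0.019] turn -2.75 then shift [ 0.0029 -0.1545  0.0048] w 0.0513 F [ 0.9 -0.4 -0.9] q [ 0.13  0.59 -0.32  1.42  0.22  1.16 -0.28]
```

View pics/s7.png

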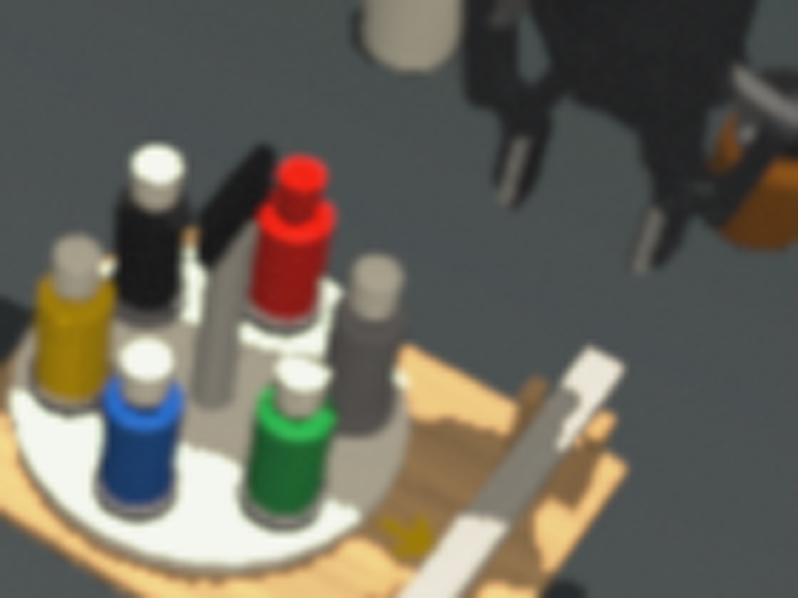

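The bar lies in the left notch with its end at about (606,357). Its right end is out of this crop, so I'll check it numerically later. Next is the handle.

Emit:
send_rows:
  rows:
    - [0.001, -0.02, 0, -2.7]
    - [0.001, -0.035, 0, 0]
    - [0, -0.035, 0, 0]
    - [0, -0.035, 0, 0]
    - [0, -0.025, 0, 0]
    - [0, 0, 0, 0]
    - [0, 0, 0, 0]

```text
t: 11.62
ee_pos: [0.4755, 0.0101, 0.2445]
tcp_rot: [[-0.004, 1.0, -0.015], [1.0, 0.004, -0.021], [-0.021, -0.015, -1.0]]
force: [1.5, -0.0, 0.2]
grip_width: 0.0511
```

```bash
python3 -c "
from h import *
go(.484,.0113,.2,90.16)
a=cv2.imread('pics/raw_s7.png')
m=np.zeros(a.shape[:2],np.uint8); g=np.s_[205:290,335:400]
hsv=cv2.cvtColor(a,cv2.COLOR_BGR2HSV); m[g]=((hsv[...,1]<40)&(hsv[...,2]>105))[g]*255
n,l,st,c=cv2.connectedComponentsWithStats(m); print(st[1:][st[1:,4]>15].tolist())
ends=[((606,357))]; print('left end',ray('scene',[(606.5/5.7-.5+280,357.5/5.7-.5+150)],.074))
"
```

```text
t 11.62 pos [0.4755 0.0101 0.2445] head 90.25 tilt [-0.015 -0.021] turn 0.09 then shift [0.0011 0.0085 0.0445] w 0.0511 F [ 1.5 -0.   0.2] q [ 0.19  0.36 -0.37  1.87  0.18  0.96 -0.26]
[[335, 205, 4, 14, 45], [343, 210, 47, 60, 512], [335, 215, 15, 31, 108]]
left end [[0.64500094 0.11343514 0.074     ]]
```

Emit:
send_rows:
  rows:
    - [0.001, 0.008, 0.015, 0]
    - [0, 0, 0.015, 0]
    - [0, 0, 0.015, 0]
    - [0, 0, 0, 0]
    - [0, 0, 0, 0]

```text
t: 12.03
ee_pos: [0.4853, 0.0098, 0.1953]
tcp_rot: [[-0.003, 1.0, -0.016], [1.0, 0.003, -0.02], [-0.02, -0.017, -1.0]]
force: [-0.3, -0.2, 0.1]
grip_width: 0.0512
```

```bash
python3 -c "
from h import *
go(.484,.0113,.16,90.16)"
```

```text
t 12.03 pos [0.4853 0.0098 0.1953] head 90.2 tilt [-0.016 -0.02 ] turn 0.04 then shift [ 0.0015 -0.0013  0.0353] w 0.0512 F [-0.3 -0.2  0.1] q [ 0.17  0.43 -0.35  1.91  0.22  0.85 -0.29]
```

Emit:
send_rows:
  rows:
    - [0.002, -0.001, 0.012, 0]
    - [0, 0, 0.012, 0]
    - [0, 0, 0.008, 0]
    - [0, 0, 0, 0]
    - [0, 0, 0, 0]

```text
t: 12.45
ee_pos: [0.488, 0.0115, 0.1635]
tcp_rot: [[-0.002, 1.0, -0.012], [1.0, 0.002, -0.019], [-0.019, -0.012, -1.0]]
force: [0.7, -0.9, -0.5]
grip_width: 0.0514
```

```bash
python3 -c "
from h import *
go(.484,.0113,.16,90.16)"
```

```text
t 12.45 pos [0.488  0.0115 0.1635] head 90.13 tilt [-0.012 -0.019] turn -0.03 then shift [-0.0002 -0.004   0.0035] w 0.0514 F [ 0.7 -0.9 -0.5] q [ 0.15  0.48 -0.33  1.95  0.24  0.77 -0.32]
```

Correct y by 4 mm and a touch of z, then close.

Emit:
send_rows:
  rows:
    - [0, -0.004, 0.003, 0]
    - [0, 0, 0, 0]
    - [0, 0, 0, 0]

```text
t: 12.7
ee_pos: [0.485, 0.0115, 0.1618]
tcp_rot: [[-0.002, 1.0, -0.009], [1.0, 0.002, -0.019], [-0.019, -0.009, -1.0]]
force: [0.6, -0.6, 0.6]
grip_width: 0.0514
```

Emit:
send_rows:
  rows:
    - [0, 0, 0, 0]
    - [0, 0, 0, 0]
    - [0, 0, 0, 0]
    - [0, 0, 0, 0]
    - [0, 0, 0, 0]
    - [0, 0, 0, 0]
  fingers: 0

```text
t: 13.2
ee_pos: [0.4837, 0.0115, 0.163]
tcp_rot: [[-0.002, 1.0, -0.01], [1.0, 0.002, -0.02], [-0.02, -0.01, -1.0]]
force: [-2.0, -0.1, -1.1]
grip_width: 0.0111
```

```bash
python3 -c "
from h import *
go(.484,.0113,.16,-2.27)"
```

```text
t 13.2 pos [0.4837 0.0115 0.163 ] head 90.1 tilt [-0.01 -0.02] turn 92.37 then shift [0.0003 0.0002 0.003 ] w 0.0111 F [-2.  -0.1 -1.1] q [ 0.15  0.47 -0.33  1.96  0.25  0.76 -0.33]
```

Emit:
send_rows:
  rows:
    - [0, 0, 0, 3]
    - [0, 0, 0, 4]
    - [0, 0, 0, 4]
    - [0, 0, 0, 4]
    - [0, 0, 0, 4]
    - [0, 0, 0, 4]

```text
t: 13.7
ee_pos: [0.4841, 0.0114, 0.163]
tcp_rot: [[0.403, 0.915, -0.009], [0.915, -0.403, -0.019], [-0.021, -0.001, -1.0]]
force: [-1.0, 0.0, 0.5]
grip_width: 0.0112
```

```bash
python3 -c "
from h import *
go(.484,.0113,.163,-2.27)"
```

```text
t 13.7 pos [0.4841 0.0114 0.163 ] head 66.21 tilt [-0.009 -0.019] turn 68.48 then shift [-0.0001  0.0001  0.    ] w 0.0112 F [-1.   0.   0.5] q [ 0.07  0.46 -0.21  1.96  0.17  0.74 -0.66]
```

Emit:
send_rows:
  rows:
    - [0, 0, 0, 5]
    - [0, 0, 0, 5]
    - [0, 0, 0, 5]
    - [0, 0, 0, 5]
    - [0, 0, 0, 5]
    - [0, 0, 0, 5]
    - [0, 0, 0, 5]
    - [0, 0, 0, 5]

```text
t: 14.37
ee_pos: [0.4847, 0.0109, 0.1631]
tcp_rot: [[0.913, 0.408, -0.012], [0.408, -0.913, -0.018], [-0.018, 0.011, -1.0]]
force: [-0.5, -2.3, 0.6]
grip_width: 0.011
```

```bash
python3 -c "
from h import *
go(.484,.0113,.163,-2.27)"
```

```text
t 14.37 pos [0.4847 0.0109 0.1631] head 24.09 tilt [-0.012 -0.018] turn 26.36 then shift [-0.0007 -0.0004  0.0001] w 0.011 F [-0.5 -2.3  0.6] q [-0.07  0.46 -0.01  1.97  0.03  0.73 -1.25]
```

Emit:
send_rows:
  rows:
    - [0, 0, 0, 5]
    - [0, 0, 0, 5]
    - [0, 0, 0, 5]
    - [0, 0, 0, 5]
    - [0, 0, 0, 4]
    - [0, 0, 0, 0]
    - [0, 0, 0, 0]
    - [0, 0, 0, 0]

```text
t: 15.03
ee_pos: [0.4848, 0.0104, 0.1631]
tcp_rot: [[1.0, -0.027, -0.016], [-0.027, -1.0, -0.014], [-0.015, 0.015, -1.0]]
force: [-1.1, -1.2, 1.4]
grip_width: 0.011
```

```bash
python3 -c "
from h import *
go(.484,.0113,.163,-2.27)
a=cv2.imread
snap('scene','s8.png',(255,160,395,265),5.7);snap('top','t8.png',(205,130,285,230),6)
A=cv2.imread('pics/raw_s8.png');h=cv2.cvtColor(A,cv2.COLOR_BGR2HSV)
m=((h[...,1]>170)&((h[...,0]<6)|(h[...,0]>174))&(h[...,2]>120)).astype(np.uint8);m[:150]=0;m[:,:250]=0;m[:,400:]=0
print(cv2.connectedComponentsWithStats(m)[2:])
"
```

```text
t 15.03 pos [0.4848 0.0104 0.1631] head -1.53 tilt [-0.016 -0.014] turn 0.74 then shift [-0.0008 -0.0008  0.0001] w 0.011 F [-1.1 -1.2  1.4] q [-0.16  0.46  0.12  1.97 -0.06  0.74 -1.6 ]
(array([[     0,      0,    560,    420, 234926],
       [   334,    204,     13,     29,    274]], dtype=int32), array([[279.42953951, 209.4893924 ],
       [339.91240876, 218.59489051]]))
```

View pics/s8.png

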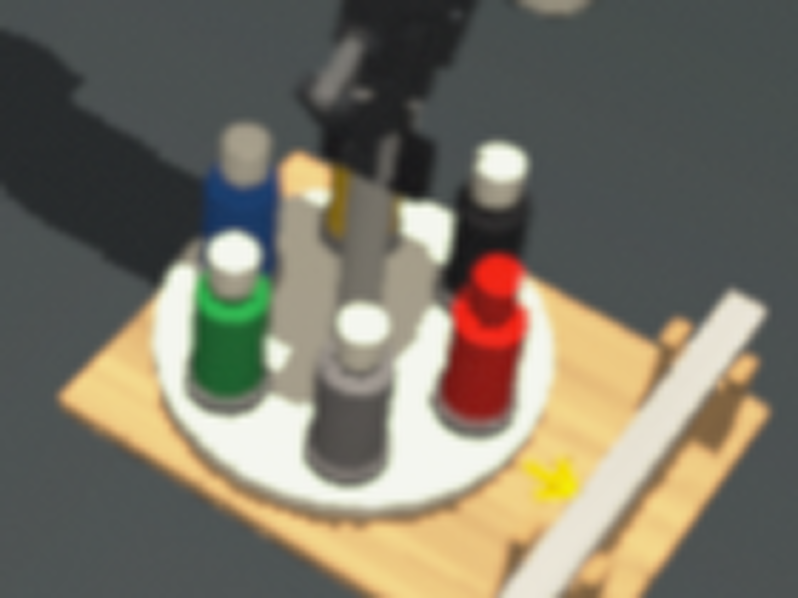

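Red now points along the arrow and the bar crosses both rests. I'll make the last small turn, then measure again.

Emit:
send_rows:
  rows:
    - [0, 0, 0, 0.7]
    - [0, 0, 0, 0]
    - [0, 0, 0, 0]
    - [0, 0, 0, 0]

```text
t: 15.47
ee_pos: [0.4848, 0.0105, 0.1631]
tcp_rot: [[0.999, -0.039, -0.016], [-0.039, -0.999, -0.013], [-0.015, 0.014, -1.0]]
force: [0.0, -2.2, 0.4]
grip_width: 0.011
```

```bash
cat > fin.py <<'E'
from h import *
go(.484,.0113,.163,-2.27)
snap('scene','s9.png',(280,165,410,285),5)
a=np.radians(-2.265); f=lambda u,v,z:(.484+np.cos(a)*u-np.sin(a)*v,.0113+np.sin(a)*u+np.cos(a)*v,z)
g=lambda P:((proj('scene',P)+.5-[280,165])*5-.5).round(0).tolist()
for d in(-2,0,2): print('red cap',d,g([f(.07*np.cos(np.radians(d)),.07*np.sin(np.radians(d)),.134)]))
print('bar ends z.074',g([f(.155,.11,.074),f(.155,-.11,.074)]),'if 12 high',g([f(.155,.11,.086),f(.155,-.11,.086)]))
print('board front corners',g([f(.185,.105,.012),f(.185,-.105,.012)]))
E
python3 fin.py
```

```text
t 15.47 pos [0.4848 0.0105 0.1631] head -2.23 tilt [-0.016 -0.013] turn 0.04 then shift [-0.0008 -0.0008  0.0001] w 0.011 F [ 0.  -2.2  0.4] q [-0.16  0.46  0.12  1.97 -0.06  0.74 -1.61]
red cap -2 [[309.0, 220.0]]
red cap 0 [[311.0, 217.0]]
red cap 2 [[314.0, 214.0]]
bar ends z.074 [[530.0, 235.0], [327.0, 508.0]] if 12 high [[534.0, 221.0], [330.0, 495.0]]
board front corners [[549.0, 333.0], [365.0, 593.0]]
```

View pics/s9.png

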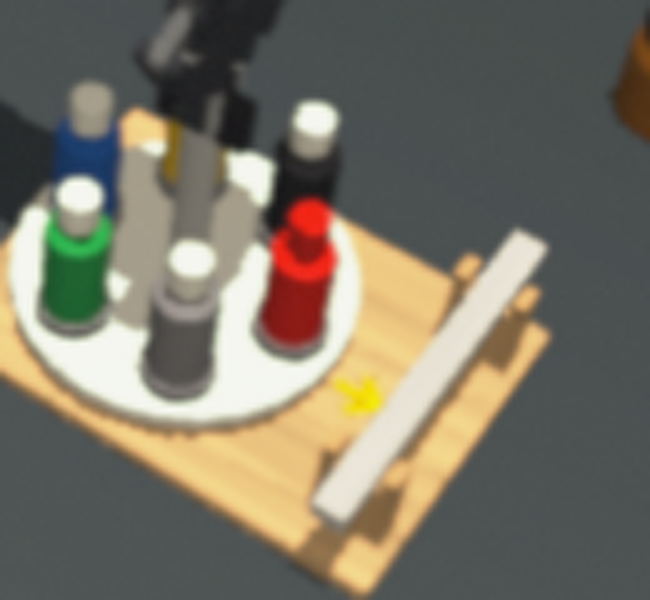

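The bar ends are at (532,239) and (331,510), against (530,235) and (327,508) predicted for a seated bar. The red cap is at about (310,216), against a predicted (311,217). I'm handing it in.

```bash
python3 -c "
from bench import r
s=r.sense();print(s['t'],abs(s['joint_vel']).max() if hasattr(s['joint_vel'],'max') else s['joint_vel'],s['grip_width'])
print(r.finish_job())"
```

```text
15.5167 0.00201277791348125 0.011228808805633544
the job is handed in; nothing more can be done
None
```

The paint station is ready: the smaller white bar lies across both notched rests, and the red bottle faces the front with the gripper still holding the carousel handle. I handed the job in at 15.5 s; no verdict was reported.

- **Bar:** I lowered it until it touched, pressed it lightly into the notches (peak reading about 22 N) and let go. In the last picture both ends were within about 2 mm of where a seated, centred bar should be.
- **Carousel:** I turned it about 92° by the handle. The gripper's heading ended at -2.23°, against -2.27° estimated for the station's front, an estimate good to perhaps 0.3°. The red cap was within about 1 pixel of its expected place.
- **Hold:** the gripper was closed on the handle (11 mm opening) and the joints were almost still (at most 0.002 rad/s).
- **Disagreements:** my first two readings of the bar's position, one from each camera, differed by about 6 mm along its length, and a closer look before the grasp settled it. The tool also tilted about 1° during the moves.
- **Cup, glue bottle and jar:** I never touched them, but I did not measure them again at the end.

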